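# Load spacer blocks into a leaning spring magazine

## Robot

A 6-joint arm with a two-finger parallel gripper is mounted at the origin on the work surface. World frame = base frame: x ahead of the robot, y to its left, z up, the work surface at z = 0. Lengths are in m, angles in rad, forces in N, time in s.
With the tool pointing down it reaches from about 0.325 to 0.775 m from the base axis. Payload 5.5 kg.
Tool frame: the origin (TCP) lies between the finger pads; the fingertips stand 8 mm ahead of it and the grasp point (between the pads) lies 11 mm behind it (tcp_to_tips is the distance from the TCP to the fingertips, in m); z points along the fingers, y is the line along which they close (so a half turn about z gives the same grasp; the last joint's range is limited). The gripper opens to 88 mm and grips with 3 to 60 N. Pads are 20 mm wide; open, the fingers measure 115 mm over their backs; the gripper's body (75 mm by 178 mm) begins 61 mm behind the grasp point.
Start: joints at [1.193, 0.091, 1.231, -0, 1.82, -0.057], TCP at [0.189, 0.569, 0.231] pointing down, gripper open.
Joint ranges: [-2.87, 2.87], [-0.86, 2.18], [0.17, 2.46], [-1.51, 4.65], [0.06, 2.69], [-2.65, 2.65]. Speed limits (rad/s): [2.57, 2.57, 3.01, 3.14, 3.14, 3.14].

## Interface

Orientations are given as a unit quaternion [w, x, y, z].
In Python, from bench import * gives the robot as it stands. Calls block until the motion is done:
- move_to(position, orientation): joint-space move of the TCP to a pose.
- move_l(position, speed=0.15, orientation=None): straight line of the TCP; orientation=None keeps the orientation; speed is the mean speed in m/s.
- movej(angles): joint-space move.
- gripper_open() and close(): open the fingers fully, or close them until they stop; the grip force is fixed at half the most.
- hold(seconds).
- inverse_kinematics(position, orientation): joint angles nearest the present ones, or None.
- state(): the state.
- get_image(name): name is "scene" or "top"; returns a dict with "frame" (384x512x3 uint8, blue, green, red), "depth" (384x512 float32, m along the optical axis (not along the pixel's ray), 0 where there is no reading), "camera_matrix" (3x3 intrinsics, pixels), "view" (4x4, takes a point from world to camera coordinates). Camera axes: x right, y up, looking along -z (the intrinsics and any distortion apply to the point x, -y, -z); pixel columns grow to the right and rows downward; lengths in m; the calibration is good to about 2 mm. A picture is of the moment at which its call begins.
A pose or a line that the arm cannot do raises IKError and nothing moves.
- job_done(): hands the job in; it is judged then, once.
The state is a dict: "time": time; "joint_pos": joint angles; "dq": joint speeds; "joint_torque": joint torques, N m; "ee_pos": TCP position; "ee_rot": TCP orientation; "ft_force": force on the tool from outside, world axes, zero at the start; "moment": the same for the moment, N m; "finger_gap": finger opening in m; "finger_force": force on a finger pad.
Only numpy, scipy, OpenCV 4.12 (cv2) and the standard library are available. Lean on these libraries where they do the work, as an engineer would, in place of code of your own. Each camera call takes 0.05 s, during which the arm holds its last target. There are 200 camera calls.

## Task

Load the two wooden spacer blocks into the leaning spring magazine for the framing bench: the dark block first, then the pale one on top of it. Press each block down the magazine against the red spring follower until both yellow end catches have snapped back over it, finishing with both blocks lying flat and held down by the catches. Do not shift the bottle, the jar or the brush.

Things in the scene. Friction and masses are not known exactly. Their poses are not given: they have to be found in the camera images.
- magazine: Open-topped aluminium magazine fixed on a dark steel stand, leaning 30 degrees from vertical, its mouth up and towards the robot. Origin: on its centre line in the plane of the catches' undersides, 108 mm above the table. z: along the magazine, out of its mouth (press along -z); y: level, along the slot; x: across the slot, away from the robot and up. Inside 124 mm (y) by 49 mm (x); floor at z = -90 mm.
- mouth (a point): Centre of the magazine's mouth, at magazine z = +44 mm, same axes. Blue flared rim from z = 30 to 44 mm; straight walls below. The 4 mm side lips cover only the last 20 mm at each end: between y = -44 and +44 mm both long sides are open from top to bottom, so fingers holding a block across its middle can go down and open there. A blue 26 mm catch housing stands outside each end wall.
- rest (a point): Point on the centre line at magazine z = +13 mm, same axes: about where the underside of a block rests when set loosely in the mouth, on the two catches' slopes. From there a push of 5 to 12 N (first block) or up to 20 N (second) drives it past the catches. When its top is 2 to 5 mm below magazine z = 0 they snap out over it; let go and the follower lifts it against them.
- follower (a joint): Red follower plate (46 x 121 mm) filling the slot, pushed up by a spring; value: m pushed down from rest (0 = its top 1 mm below the plane of the catches' undersides; stop at 0.060). Spring: 4.5 N at 0, plus 150 N/m. It reads about 0.019 with one block held under the catches, 0.039 with two.
- catch_left (a joint): Yellow sprung catch in the +y end wall, sliding along y; value: m pushed back into the wall (0 = fully out, stop 0.012). Fully out its nose, 16 mm wide, stands 8 mm into the slot: flat underside at magazine z = 0, tip up to z = 3 mm, then sloping back to the wall at z = 17 mm.
- catch_right (a joint): The same yellow sprung catch in the -y end wall.
- dark_block: Dark brown wooden spacer block, 45 mm (x) by 120 mm (y) by 20 mm (z), 75 g or so, lying flat on the table. Origin: centre of its underside; z up. Grasp it across the 45 mm width.
- pale_block: Pale wooden spacer block of the same size, origin and axes.
- bottle: Bystander: amber glass bottle with a white cap, 72 mm across, 170 mm tall, standing; origin at the centre of its underside.
- jar: Bystander: yellow jar with a red cap, 68 mm across, 80 mm tall; origin at the centre of its underside.
- brush: Bystander: paint brush 200 mm long lying flat along its x axis; origin at the underside of its middle.
Things that resemble listed ones, but are neither listed nor needed, are in the scene too. Of the things like the dark_block, leave any that is purple; of the rest the larger one is meant. Leave any green look-alike of the pale_block alone.

How it is judged:
On the way:
1. the dark block alone lies flat in the magazine, held under both catches (x of dark_block in the frame of magazine between -0.006 and 0.006 m and y of dark_block in the frame of magazine between -0.007 and 0.007 m and z of dark_block in the frame of magazine between -0.026 and -0.0175 m and angle between the z axis of dark_block and the z axis of magazine, either way round below 0.09 rad and value of joint each of catch_left, catch_right below 0.003 m and distance between pale_block and magazine above 0.07 m), for 0.2 s.
At the end, for the whole second after the job is handed in: Both blocks at rest and flat in the magazine (within 5 deg, 6 mm across, 7 mm along): the pale one's underside 17.5 to 26 mm and the dark one's 36.5 to 47 mm below the plane of the catches' undersides, and both catches back out to within 3 mm (x of dark_block in the frame of magazine between -0.006 and 0.006 m and y of dark_block in the frame of magazine between -0.007 and 0.007 m and z of dark_block in the frame of magazine between -0.047 and -0.0365 m and angle between the z axis of each of dark_block, pale_block and the z axis of magazine, either way round below 0.09 rad and x of pale_block in the frame of magazine between -0.006 and 0.006 m and y of pale_block in the frame of magazine between -0.007 and 0.007 m and z of pale_block in the frame of magazine between -0.026 and -0.0175 m and value of joint each of catch_left, catch_right below 0.003 m and linear speed of each of dark_block, pale_block below 0.02 m/s); the robot touches nothing.
It fails at once if the bottle is shifted by more than 30 mm (distance of bottle from where it was at the start of the episode above 0.03 m).
It fails at once if the jar is shifted by more than 30 mm (distance of jar from where it was at the start of the episode above 0.03 m).
It fails at once if the brush is shifted by more than 30 mm (distance of brush from where it was at the start of the episode above 0.03 m).
It fails at once if the bottle is tipped (angle between bottle's own z axis and vertical above 0.35 rad).
It also fails if it takes over 72 s, if anything falls off the work surface, if the arm or the gripper's body presses on something with over 40 N, if the wrist force passes 120 N, or if a joint passes its speed limit or range.

## Working session

There is one attempt and no reset: what is moved stays moved. The work goes in short steps, each a Python script; the robot and the scene stay as the last script left them, time stands still between calls to the robot, and variables do not carry over. Pictures are saved under pics/ and viewed, at most 10 in all, crops included, and the job is handed in when it is done.

```bash
mkdir -p pics; ls
python3 - <<'E'
from bench import *
import cv2,numpy as np
for n in ("scene","top"):
    d=get_image(n); cv2.imwrite(f"pics/{n}0.png",d["frame"]); np.savez(f"{n}0.npz",**d)
    v=np.array(d["view"]); print(n,-v[:3,:3].T@v[:3,3],v[:3,:3].round(2).tolist(),np.array(d["camera_matrix"]).tolist(),[k for k in d])
s=state();print(s)
E
```

```text
pics
scene [ 1.03352525 -0.90081511  0.97521772] [[0.87, 0.49, 0.0], [-0.32, 0.56, 0.77], [0.38, -0.67, 0.64]] [[408.0386106512715, 0.0, 251.67933575719783], [0.0, 408.0386106512715, 195.28572325135906], [0.0, 0.0, 1.0]] ['frame', 'depth', 'camera_matrix', 'view']
top [ 0.48225938 -0.01669562  1.21863457] [[-0.0, -1.0, -0.0], [1.0, -0.0, 0.06], [-0.06, -0.0, 1.0]] [[424.8107439194035, 0.0, 258.862704687677], [0.0, 424.8107439194035, 191.277255614985], [0.0, 0.0, 1.0]] ['frame', 'depth', 'camera_matrix', 'view']
{'time': 0.1, 'joint_pos': array([ 1.19328674e+00,  9.18011696e-02,  1.23176685e+00,  1.18523593e-05,
        1.81978425e+00, -5.67217588e-02]), 'dq': array([-7.95066831e-04, -1.91840592e-03, -2.38854998e-03, -8.85299493e-05,
       -1.74672347e-03,  1.70949119e-03]), 'joint_torque': array([ 2.31042271e-03, -4.47862995e+01, -4.07565594e+01,  7.00652786e-02,
        2.84674909e-02, -9.37516074e-05]), 'ee_pos': array([0.18910766, 0.56915878, 0.22960861]), 'ee_rot': array([-1.95132621e-04,  1.59705579e-01,  9.87164299e-01, -8.57914634e-04]), 'ft_force': array([0.78757307, 0.29449418, 0.46537248]), 'moment': array([-0.03748667, -0.00870041, -0.02028481]), 'finger_force': 0.0, 'finger_gap': 0.08829603373725113}
```

View pics/scene0.png

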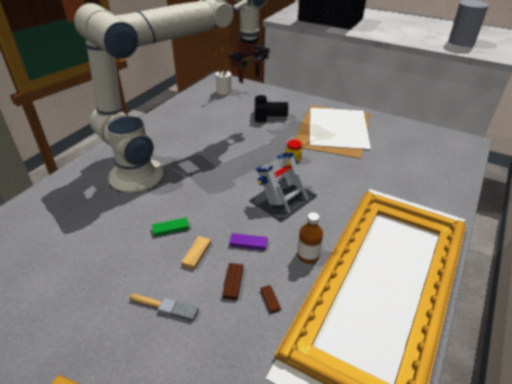

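View pics/top0.png

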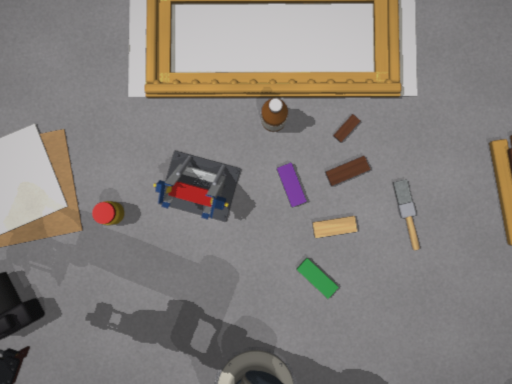

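The scene view shows the magazine at about (283,188), the dark block at (233,281), the pale one at (197,252) and the bottle at (311,240). The top view shows the magazine at (195,192), the dark block at (348,171), the pale one at (335,227), the bottle at (275,112) and the jar at (108,213).

```bash
cat > h.py <<'E'
import cv2,numpy as np
def ray(d,uv,z):
    """pixel(s) -> world point(s) on horizontal plane z"""
    K=np.array(d["camera_matrix"]);v=np.array(d["view"]);R=v[:3,:3];c=-R.T@v[:3,3]
    uv=np.atleast_2d(uv).astype(float)
    q=np.c_[(uv[:,0]-K[0,2])/K[0,0],-(uv[:,1]-K[1,2])/K[1,1],-np.ones(len(uv))]@R
    return c+q*((z-c[2])/q[:,2])[:,None] if np.ndim(z)==0 and z is not None else (c,q)
def cloud(d,mask):
    K=np.array(d["camera_matrix"]);v=np.array(d["view"]);R=v[:3,:3];c=-R.T@v[:3,3]
    r,u=np.nonzero(mask&(d["depth"]>0)); z=d["depth"][r,u]
    return c+(np.c_[(u-K[0,2])/K[0,0]*z,-(r-K[1,2])/K[1,1]*z,-z]@R), np.c_[u,r]
def hsvmask(d,lo,hi):
    return cv2.inRange(cv2.cvtColor(d["frame"],cv2.COLOR_BGR2HSV),lo,hi)>0
def blobs(m,amin=15):
    n,l,s,c=cv2.connectedComponentsWithStats(m.astype(np.uint8))
    return [(l==i,s[i],c[i]) for i in range(1,n) if s[i,4]>=amin]
E
python3 - <<'E'
from h import *
np.set_printoptions(precision=4,suppress=True)
D={n:dict(np.load(f"{n}0.npz")) for n in("scene","top")}
d=D["top"]
hsv=cv2.cvtColor(d["frame"],cv2.COLOR_BGR2HSV)
for p in [(348,171),(335,227),(346,128),(190,193),(163,195),(156,186),(227,205),(275,112),(407,195)]: print(p,hsv[p[1],p[0]],d["depth"][p[1],p[0]])
def cols(lo,hi,name):
  for n in D:
    for m,s,c in blobs(hsvmask(D[n],lo,hi),12):
        P,uv=cloud(D[n],m); print(name,n,s,c,np.median(P,0),P.min(0),P.max(0))
cols((170,120,90),(180,255,255),"red");cols((0,150,120),(3,255,255),"red0")
cols((105,100,40),(122,255,255),"blue")
cols((20,120,100),(35,255,255),"yellow")
for n,(x,y,w,h) in {"scene":(240,140,90,80),"top":(145,140,105,85)}.items():
    cv2.imwrite(f"pics/{n}_c.png",cv2.resize(D[n]["frame"][y:y+h,x:x+w],None,fx=7,fy=7,interpolation=cv2.INTER_CUBIC))
for nm,lo,hi in (("dark",(0,90,20),(12,255,110)),("pale",(10,80,130),(22,200,255))):
  for m,s,c in blobs(hsvmask(d,lo,hi),100):
    cn=np.argwhere(m)[:,::-1]; P=ray(d,cn,.02)[:,:2]
    print(nm,s,c,cv2.minAreaRect((P*1000).astype(np.float32)), np.median(cloud(d,m)[0][:,2]))
E
```

```text
(348, 171) [ 10 144  92] 1.2068557
(335, 227) [ 18 110 201] 1.1972133
(346, 128) [ 10 146  91] 1.2142678
(190, 193) [  0 202 169] 1.1135379
(163, 195) [109 111  71] 1.0888388
(156, 186) [104  48 106] 1.0951312
(227, 205) [ 27 168 149] 1.110216
(275, 112) [13 50 81] 1.0744288
(407, 195) [ 98   8 131] 1.1961868
red0 scene [287 139  14   9  88] [293.7386 143.5795] [0.4926 0.402  0.079 ] [0.4346 0.3765 0.0068] [0.5223 0.5415 0.0852]
red0 scene [275 167  15   9  64] [281.4531 170.7031] [0.5503 0.1735 0.1123] [0.5287 0.1353 0.0959] [0.5689 0.2109 0.1183]
red0 top [175 183  36  23 493] [192.1968 194.073 ] [0.5399 0.1615 0.1074] [0.5111 0.1164 0.0935] [0.5682 0.2089 0.1212]
red0 top [ 93 202  21  22 354] [103.0819 212.4633] [0.4933 0.4049 0.0802] [0.464  0.3783 0.075 ] [0.5202 0.433  0.0858]
blue scene [278 153  14   6  43] [284.6279 155.3721] [0.5278 0.233  0.1342] [0.5077 0.2025 0.1197] [0.5636 0.2464 0.1624]
blue scene [257 167  11   5  28] [260.8929 169.0357] [0.4966 0.1043 0.1415] [0.4767 0.0969 0.1244] [0.5295 0.1336 0.1562]
blue scene [259 176   9   8  46] [263.4565 179.3913] [0.5246 
[... 2311 characters left out ...]
0.027692586385301476
pale [   0  129   82  118 2829] [ 51.9321 197.7246] ((564.5675048828125, 630.404296875), (293.2510986328125, 232.50765991210938), 11.370667457580566) 0.003982933001831057
pale [492 139  20 106 990] [504.0929 178.9273] ((550.2557373046875, -705.67333984375), (296.7449645996094, 43.59166717529297), 4.086434364318848) 0.025906676688487895
pale [313 216  44  22 672] [334.561  226.4821] ((452.11468505859375, -224.89999389648438), (43.80687713623047, 120.70276641845703), 8.752745628356934) 0.02050563724597465
pale [406 217  13  33 216] [412.1667 232.9861] ((433.7521667480469, -442.5881042480469), (92.86407470703125, 18.933555603027344), 11.341936111450195) 0.018696848595681548
```

View pics/top_c.png

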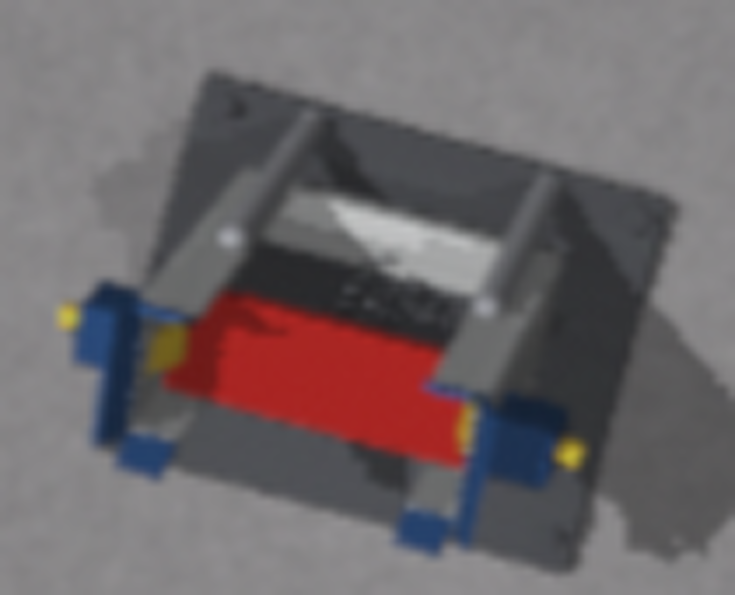

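View pics/scene_c.png

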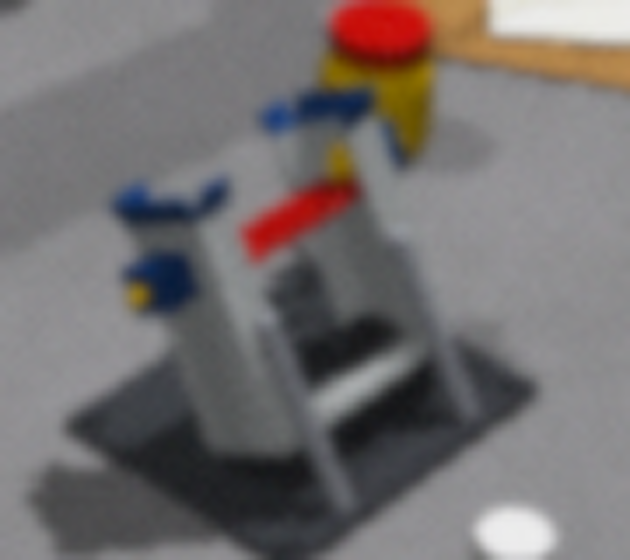

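The top crop shows the red follower, with its near edge running from (165,385) to (465,465). The yellow outer knobs are at (67,317) and (568,453), and the inner noses at (167,347) and (467,425). The scene crop confirms that the magazine leans with its mouth towards the robot and that its sides are open.

```bash
cat >> h.py <<'E'
from scipy.spatial.transform import Rotation as Rn
def quat(R):
    q=Rn.from_matrix(R).as_quat(); return [q[3],q[0],q[1],q[2]]
def down(a):
    """tool down, closing line (tool y) at world angle a"""
    y=np.array([np.cos(a),np.sin(a),0]);z=np.array([0,0,-1.]);return quat(np.c_[np.cross(y,z),y,z])
def magR(yaw):
    return Rn.from_euler('z',yaw).as_matrix()@Rn.from_euler('y',-np.pi/6).as_matrix()
E
python3 - <<'E'
from h import *
from bench import *
np.set_printoptions(precision=4,suppress=True)
d=dict(np.load("top0.npz"))
c=lambda x,y:(145+(x+.5)/7-.5,140+(y+.5)/7-.5)
for h in (.112,.116):
    k=ray(d,[c(67,317),c(568,453)],h); n=ray(d,[c(167,347),c(467,425)],h)
    for nm,p in(("knob",k),("nose",n)):
        v=p[0]-p[1]; print(nm,h,p.mean(0),np.linalg.norm(v),np.degrees(np.arctan2(-v[0],v[1])))
m=max(blobs(hsvmask(d,(0,150,90),(4,255,255))|hsvmask(d,(176,150,90),(180,255,255)),100),key=lambda b:b[1][4]*(b[2][0]>150))[0]
cols=np.nonzero(m.any(0))[0]
near=np.array([(u,np.nonzero(m[:,u])[0].max()+.5) for u in cols[5:-6]])
far=np.array([(u,np.nonzero(m[:,u])[0].min()-.5) for u in cols[8:-10]])
for nm,e,h,dx in(("near",near,.108-.0009-.0115,-.023),("far",far,.108-.0009+.0115,.023)):
    P=ray(d,e,h)[:,:2]; vx,vy,x0,y0=cv2.fitLine(P.astype(np.float32),cv2.DIST_HUBER,0,.01,.01).ravel()
    if vy<0: vx,vy=-vx,-vy
    yaw=np.arctan2(-vx,vy); xh=np.array([np.cos(yaw),np.sin(yaw)])
    print(nm,np.degrees(yaw),"line offset along x-hat minus expected", xh@[x0,y0]-dx*np.cos(np.pi/6), P[0],P[-1])
s=state()
for yaw in (.2,):
  R=magR(np.radians(14.9)); O=np.array([.535,.155,.108])
  for sgn in(1,-1):
    T=np.c_[np.cross(sgn*R[:,0],-R[:,2]),sgn*R[:,0],-R[:,2]]
    for z in(.1,0.,-.015): print(sgn,z,inverse_kinematics((O+R[:,2]*z).tolist(),quat(T)))
for P,a in(([.61,-.264],22.5),([.452,-.225],8.75)):
  for o in(0,180): print(inverse_kinematics(P+[.01],down(np.radians(a+o))))
E
```

```text
knob 0.112 [0.5382 0.1673 0.112 ] 0.19413987392241827 -15.272364263968273
nose 0.112 [0.5378 0.1674 0.112 ] 0.11590840991997929 -14.661416618279059
knob 0.116 [0.538  0.1667 0.116 ] 0.19343814317959712 -15.272364263968273
nose 0.116 [0.5376 0.1667 0.116 ] 0.11548945170727914 -14.661416618279041
near -15.737216 line offset along x-hat minus expected 0.47625245994317 [0.5339 0.2121] [0.5126 0.1325]
far -14.23297 line offset along x-hat minus expected 0.485902822554236 [0.5719 0.2   ] [0.5561 0.1401]
1 0.1 [ 0.1952 -0.6677  1.9953  0.0337  1.2914 -0.0655]
1 0.0 [ 0.2036 -0.4919  2.0361  0.0321  1.0747 -0.0642]
1 -0.015 [ 0.2047 -0.4601  2.0373  0.0321  1.0418 -0.0642]
-1 0.1 None
-1 0.0 None
-1 -0.015 None
[-0.4596  0.3269  1.3559 -0.      1.4588 -0.8523]
[-0.4596  0.3269  1.3559 -0.      1.4588  2.2893]
[-0.5293 -0.0935  1.8098 -0.      1.4253 -0.682 ]
[-0.5293 -0.0935  1.8098 -0.      1.4253  2.4596]
```

```bash
cat >> h.py <<'E'
from bench import *
YAW=np.radians(-15.);O=np.array([.5420,.1656,.108]);MR=magR(YAW)
TQ=quat(np.c_[np.cross(MR[:,0],-MR[:,2]),MR[:,0],-MR[:,2]])
GZ=.010  # TCP above block underside while gripped
def mag(x,y,z): return (O+MR@np.array([x,y,z])).tolist()
def inmag(p): return MR.T@(np.array(p)-O)
def pick(x,y,a):
    move_to([x,y,.22],down(a)); move_to([x,y,.09],down(a)); move_l([x,y,GZ],speed=.1); close()
    s=state(); print("grip",s["finger_gap"],s["finger_force"],s["ee_pos"],s["time"])
    move_l([x,y,.24],speed=.2)
def snap(tag):
    for n in("scene","top"):
        d=get_image(n); np.savez(f"{n}_{tag}.npz",**d)
        y,x,h,w={"scene":(90,210,130,150),"top":(120,120,120,140)}[n]
        im=cv2.resize(d["frame"][y:y+h,x:x+w],(400,400*h//w),interpolation=cv2.INTER_CUBIC)
        out=im if n=="scene" else np.hstack([cv2.resize(i,(400,346)) for i in(prev,im)]); prev=im
    cv2.imwrite(f"pics/{tag}.png",out)
E
python3 - <<'E'
from h import *
np.set_printoptions(precision=4,suppress=True)
pick(.6104,-.2639,np.radians(22.5))
print(state()["finger_gap"])
p=mag(0,0,.14); p[2]=max(p[2],.24); move_to(p,TQ)
move_l(mag(0,0,.056+GZ),speed=.1)
s=state();print(inmag(s["ee_pos"]),s["finger_gap"],s["ft_force"],s["time"],s["joint_pos"])
snap("above1")
E
```

```text
grip 0.044860625332107114 29.999926686286926 [ 0.6104 -0.2639  0.01  ] 5.6333
0.04484894636725673
[0.0006 0.0002 0.0667] 0.0449040553941521 [-0.0496 -0.2901 -0.3712] 9.6333 [ 0.4806 -0.4406  1.8974 -0.3586  1.2989  0.7717]
```

View pics/above1.png

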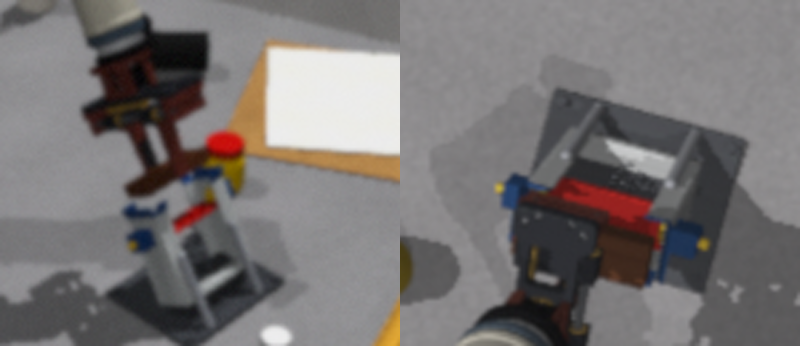

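The scene panel shows the block gripped squarely over the mouth. In the top panel its far edge runs from about (522,193) to (653,230), and I'll check how well that is centred along the slot.

Run:
```python
from h import *
np.set_printoptions(precision=4,suppress=True)
d=dict(np.load("top_above1.npz"))
c=lambda x,y:(120+(x-400)*.35,120+y*120/346)
for h in(.168,.185): 
    P=ray(d,[c(522,193),c(653,230)],h); print([inmag(p) for p in P],np.linalg.norm(P[0]-P[1]))
im=d["frame"][170:225,150:240]
cv2.imwrite("pics/t1.png",cv2.resize(im,None,fx=8,fy=8,interpolation=cv2.INTER_CUBIC))
```

```text
[array([0.0269, 0.0612, 0.0537]), array([ 0.0256, -0.0572,  0.0545])] 0.11838672951786651
[array([0.0353, 0.0571, 0.0685]), array([ 0.034 , -0.0594,  0.0693])] 0.11647114966939745
```

View pics/t1.png

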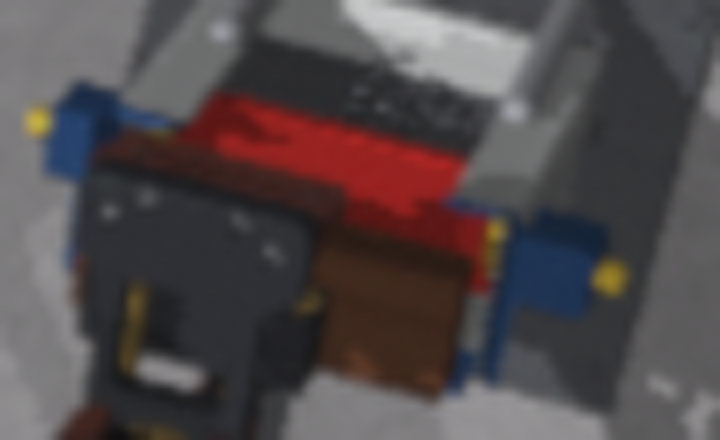

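The right end of the block, at (470,262) to (440,395), puts its y-edge near -59 mm, so it is centred to about 1 mm and the flare can absorb that. I'm lowering it in steps while watching the force.

```bash
cat >> h.py <<'E'
def lower(zs,lim,speed=.04,x=0,y=0):
    for z in zs:
        move_l(mag(x,y,z+GZ),speed=speed); s=state()
        f=MR.T@s["ft_force"]; m=MR.T@s["moment"]
        print(z,"f",f,"m",m,"at",inmag(s["ee_pos"]),s["finger_gap"],s["time"])
        if np.linalg.norm(f)>lim: print("STOP");return False
    return True
E
python3 - <<'E'
from h import *
np.set_printoptions(precision=3,suppress=True)
lower([.044,.038,.033,.028,.022,.017,.013],12)
E
```

```text
0.044 f [-1.182  0.863 -1.518] m [-0.073  0.359  0.065] at [-0.    -0.     0.054] 0.04480553676329934 10.1833
0.038 f [-0.603 -0.139 -1.07 ] m [-0.097  0.36   0.031] at [-0.    -0.     0.048] 0.04478756557996952 10.4833
0.033 f [ 0.225 -0.002 -0.717] m [-0.092  0.444  0.043] at [-0.    -0.     0.043] 0.04446944717078622 10.7583
0.028 f [ 0.456  0.418 -1.259] m [-0.073  0.332  0.038] at [-0.    -0.     0.038] 0.04494159784663887 11.0333
0.022 f [-0.153 -0.909 -1.078] m [-0.069  0.4    0.016] at [-0.    -0.     0.032] 0.04475819032599678 11.3333
0.017 f [ 0.083  0.168 -0.108] m [-0.083  0.373  0.05 ] at [ 0.    -0.     0.027] 0.04462869624371098 11.6083
0.013 f [-0.225  0.005  0.07 ] m [-0.058  0.412  0.014] at [ 0.    -0.     0.023] 0.044876642647343985 11.8583
```

Clean entry with no side force. Next I press past the catches.

Run:
```python
from h import *
np.set_printoptions(precision=3,suppress=True)
if lower([.008,.003,-.003,-.009,-.015,-.020,-.0235,-.0255],28):
    hold(.3); gripper_open(); hold(.4)
    s=state(); print(s["ft_force"],s["finger_gap"])
    move_l(mag(0,0,.10),speed=.12); move_l(mag(-.05,0,.16),speed=.2)
    move_to([.45,-.05,.3],down(0.2))
    print(state()["time"])
snap("in1")
```

```text
0.008 f [-0.957  0.593 -1.213] m [-0.082  0.375  0.02 ] at [ 0.    -0.     0.018] 0.045186414204217436 12.1333
0.003 f [-1.084  0.221 -0.711] m [-0.097  0.494 -0.016] at [-0.    -0.     0.013] 0.04477628186057131 12.4083
-0.003 f [-0.982 -0.629  0.276] m [ 0.231  0.422 -0.113] at [0.    0.    0.007] 0.045207074701055075 12.7083
-0.009 f [-0.792 -0.502  3.273] m [ 0.171  0.406 -0.122] at [0.    0.    0.001] 0.04465337332695444 13.0083
-0.015 f [ 0.194 -0.557  2.568] m [ 0.086  0.34  -0.08 ] at [ 0.     0.    -0.005] 0.04475688067832674 13.3083
-0.02 f [ 0.675 -1.068  5.745] m [ 0.013  0.382 -0.171] at [ 0.    0.   -0.01] 0.04502480421208988 13.5833
-0.0235 f [-0.631 -0.683  6.293] m [ 0.045  0.411 -0.12 ] at [ 0.     0.    -0.013] 0.04467354819985051 13.8333
-0.0255 f [-0.362 -0.039  4.723] m [ 0.086  0.409 -0.087] at [ 0.     0.    -0.015] 0.0447865161589381 14.0833
[ 0.268  0.302 -0.165] 0.08781975008156753
18.4083
```

View pics/in1.png

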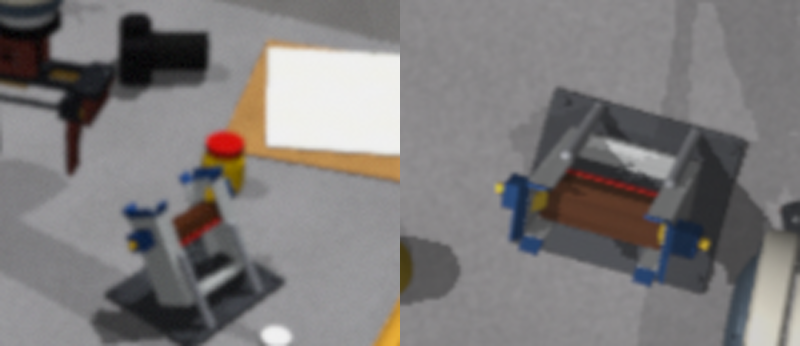

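The dark block is in the magazine, with yellow noses visible over both ends at (540,202) and (660,235). A depth check will confirm it.

```bash
cat >> h.py <<'E'
def check(tag,lo,hi):
    d=dict(np.load(f"top_{tag}.npz")); d0=dict(np.load("top0.npz"))
    m=hsvmask(d,lo,hi); m[:,:165]=0;m[:,222:]=0;m[:180]=0;m[210:]=0
    P,_=cloud(d,m); Q=(P-O)@MR; Q=Q[np.abs(Q[:,2])<.03]
    A=np.c_[Q[:,:2],np.ones(len(Q))]; k=np.linalg.lstsq(A,Q[:,2],rcond=None)[0]
    print("n",len(Q),"slopes",k[:2],"z0",k[2],"median z",np.median(Q[:,2]),"y range",np.percentile(Q[:,1],[1,99]),"x",np.percentile(Q[:,0],[1,99]))
    for t,e in(("0",d0),(tag,d)):
        print(t,[(b[1][4],b[2]) for b in blobs(hsvmask(e,(20,100,80),(35,255,255)),4) if 145<b[2][0]<235 and 175<b[2][1]<215])
E
python3 - <<'E'
from h import *
np.set_printoptions(precision=3,suppress=True)
check("in1",(0,90,20),(14,190,130))
E
```

```text
n 654 slopes [-0.217  0.007] z0 -0.0005385573764618925 median z 0.000730262928386884 y range [-0.051  0.05 ] x [-0.022  0.022]
0 [(np.int32(6), array([154.5, 185. ])), (np.int32(23), array([168.043, 189.304])), (np.int32(17), array([226.118, 204.412]))]
in1 [(np.int32(6), array([154.5, 185. ])), (np.int32(30), array([168.533, 189.433])), (np.int32(10), array([210.8, 200.4])), (np.int32(15), array([225.867, 204.467]))]
```

The dark block's top sits at about -0.5 mm, it is level along y, and the catch knobs are back where they started. On to the pale block.

Run:
```python
from h import *
np.set_printoptions(precision=3,suppress=True)
pick(.4521,-.2249,np.radians(8.75))
p=mag(0,0,.14); p[2]=max(p[2],.24); move_to(p,TQ)
move_l(mag(0,0,.056+GZ),speed=.1)
if lower([.044,.033,.022,.013],12) and lower([.006,-.001,-.008,-.015,-.020,-.0235,-.0255],40):
    hold(.3); gripper_open(); hold(.4)
    print(state()["ft_force"])
    move_l(mag(0,0,.10),speed=.12); move_l(mag(-.05,0,.16),speed=.2)
    move_to([.45,-.05,.3],down(0.2))
print(state()["time"])
snap("in2"); check("in2",(8,60,90),(22,200,255))
```

```text
grip 0.044657363465386735 29.99976485967636 [ 0.452 -0.225  0.01 ] 21.5667
0.044 f [-0.629 -0.653 -0.657] m [-0.083  0.366  0.084] at [-0.    -0.     0.054] 0.04458660918489806 25.8167
0.033 f [ 0.145  0.878 -0.897] m [-0.07   0.334  0.02 ] at [-0.    -0.     0.043] 0.04481866172489662 26.2417
0.022 f [-0.481  0.438 -0.411] m [-0.104  0.292  0.004] at [-0.    -0.     0.032] 0.04475928989351076 26.6667
0.013 f [-0.118 -0.797 -0.008] m [-0.152  0.392  0.058] at [ 0.    -0.     0.023] 0.04502156190915465 27.0417
0.006 f [-1.156  0.368  0.157] m [0.05  0.462 0.05 ] at [0.    0.    0.016] 0.044764622029126455 27.3667
-0.001 f [-1.78  -0.319  5.178] m [ 0.076  0.536 -0.063] at [0.    0.    0.009] 0.04469113103736526 27.6917
-0.008 f [-1.373 -0.645  3.353] m [ 0.052  0.492 -0.103] at [0.    0.    0.002] 0.04483411330607659 28.0167
-0.015 f [-0.032 -1.154  4.814] m [ 0.059  0.45  -0.129] at [ 0.     0.    -0.005] 0.04475547322824033 28.3417
-0.02 f [-0.681 -1.111  3.752] m [ 0.084  0.35  -0.086] at [ 0.    0.   -0.01] 0.04480997182955461 28.6167
-0.0235 f [-1.13  -1.254  7.205] m [-0.028  0.479 -0.136] at [ 0.     0.    -0.013] 0.04455566979981721 28.8667
-0.0255 f [-0.621 -1.712  7.486] m [-0.067  0.548 -0.147] at [ 0.     0.    -0.015] 0.04475927573558111 29.1167
[0.584 0.136 0.043]
33.4417
n 691 slopes [-0.122 -0.004] z0 0.00017164791992683293 median z 0.00115588965010612 y range [-0.055  0.056] x [-0.024  0.021]
0 [(np.int32(6), array([154.5, 185. ])), (np.int32(23), array([168.043, 189.304])), (np.int32(17), array([226.118, 204.412]))]
in2 [(np.int32(6), array([154.5, 185. ])), (np.int32(30), array([168.533, 189.433])), (np.int32(12), array([210.667, 200.5  ])), (np.int32(15), array([225.867, 204.467]))]
```

View pics/in2.png

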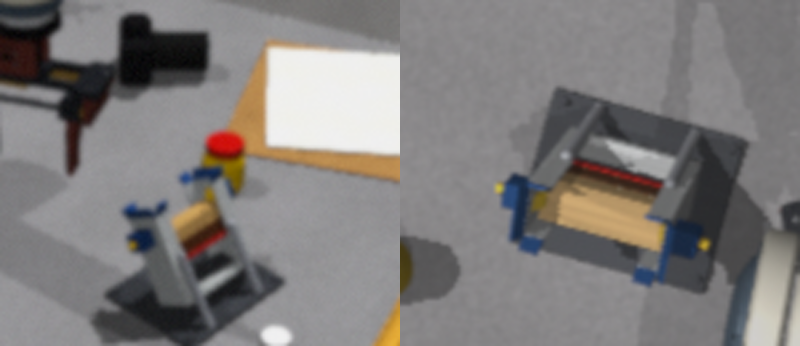

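The pale block lies flat on the dark one. Both noses show over its ends, at (540,205) and (660,235), and the knobs are at their starting pixels.

```bash
python3 -c "
from bench import *
print(job_done())"
```

```text
the job is handed in; nothing more can be done
None
```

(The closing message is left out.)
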